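Put two repaired leaves under board and weight

TASK

Two freshly mended paper leaves must dry flat: press the large brown leaf first and completely, by gently laying the large dark wooden board flat on it, centred and with its long side along the leaf's long side, and then setting the large steel weight upright in the middle of the board. After that do the same for the small cream leaf with the small light wooden board and the small brass weight. Never put a weight on bare paper, leave the amber jar and the blue tin where they stand, and let go of everything.

Things in the scene. Friction and masses are not known exactly. Their poses are not given: they have to be found in the camera images.
- large_leaf: Large brown paper leaf with a small white repair strip near one corner, 130 x 86 mm, 2 mm thick, fixed to the table (it cannot be moved). Origin at the centre of its underside (its top is 2 mm above the table); x along the 130 mm length, z up.
- small_leaf: Small yellowish-cream paper leaf with a small white repair strip near one corner, 94 x 66 mm, 2 mm thick, fixed to the table. Origin at the centre of its underside; x along the 94 mm length, z up. The two leaves may lie either way round, one on the robot's left and one on its right, each on a larger plain white sheet.
- large_board: Large pressing board of dark wood, a plain flat block 110 x 64 x 12 mm, about 80 g, loose, lying flat on the table. Origin at the centre of its underside; x along the 110 mm length, y along the 64 mm width, z up.
- small_board: Small pressing board of light wood, a plain flat block 74 x 46 x 12 mm, about 50 g, loose, lying flat. Origin at the centre of its underside; x along the 74 mm length, y along the 46 mm width, z up.
- large_weight: Large silver steel press weight: an upright cylinder 56 mm in diameter and 36 mm high with a small black knob (18 mm wide, 10 mm high) on top, 46 mm in all, about 0.5 to 0.7 kg, loose. Origin at the centre of its underside, z up its axis.
- small_weight: Small yellow brass press weight: an upright cylinder 40 mm in diameter and 30 mm high with a small black knob (18 mm wide, 10 mm high) on top, 40 mm in all, about 0.2 to 0.35 kg, loose. Origin at the centre of its underside, z up its axis.
- jar: Bystander: closed amber glass jar with a steel lid, 38 mm in diameter, 48 mm high, loose, standing among the boards and weights. Origin at the centre of its underside. Not to be used.
- tin: Bystander: low round blue tin, 52 mm in diameter, 34 mm high, loose, standing beyond the left-hand sheet. Origin at the centre of its underside. Not to be used.
Things that resemble listed ones, but are neither listed nor needed, are in the scene too. Leave any purple look-alike of the small_board alone.

How it is judged:
By the outcome, as a careful person would: the job done as asked, in the order asked, and still so for the second after the job is handed in, with the robot touching nothing.
It also fails if it takes over 115 s, if anything falls off the work surface, if the arm or the gripper's body presses on something with over 40 N, if the wrist force passes 120 N, or if a joint passes its speed limit or range.

ROBOT

A 7-joint arm with a two-finger parallel gripper is mounted at the origin on the work surface. World frame = base frame: x ahead of the robot, y to its left, z up, the work surface at z = 0. Lengths are in m, angles in rad, forces in N, time in s.
With the tool pointing down it reaches from about 0.425 to 0.825 m from the base axis. Payload 3.6 kg.
Tool frame: the origin (TCP) lies midway between the tips of the shut fingers; the grasp point (between the pads) lies behind it (env.hold_point_z is the z of the grasp point in the tool frame, in m); z points along the fingers, y is the direction in which the jaws open and shut (so a half turn about z gives the same grasp; the last joint's range is limited). The gripper opens to 93 mm and grips with 3 to 60 N. Pads are 15 mm wide; open, the fingers measure 128 mm over their backs; the gripper's body (75 mm by 188 mm) begins 65 mm behind the grasp point.
Start: joints at [1.141, 0.615, -0.013, 1.423, 0.008, 1.103, -0.04], TCP at [0.255, -0.598, 0.219] pointing down, gripper open.
Joint ranges: [-3.12, 3.12], [-0.3, 2.06], [-1.34, 1.32], [0.26, 2.42], [-1.36, 4.5], [0.01, 1.98], [-2.84, 2.84]. Speed limits (rad/s): [2.79, 2.79, 3.14, 3.14, 3.14, 3.14, 3.14].

INTERFACE

Orientations are given as a rotation vector (axis times angle).
In Python, from bench import env gives the robot as it stands. The module is installed in compiled form; this text tells all that it offers.
- The arm moves only by the tool drive_tool, never from a script. Its argument "commands" is text: rows parted by semicolons, each of 7 numbers parted by spaces: the closure in counts, from 0 (fully open) to 255 (shut), then the shift along the tool's x, y, z in cm, then the turn, a rotation vector about the tool's x, y, z in degrees. In form: jaw tx ty tz wx wy wz; .... A call has 1 to 12 rows; each row is the pose to reach, as a shift and turn from the pose commanded when the call began, along the tool's axes at that moment; what a row does not reach only later rows make up. A row lasts 1/10 s, in which the tool goes at most 50 mm and 8.59 degrees, less where a joint would pass 70% of its speed; a pose out of reach is approached as far as the arm can. A call with a gripper value outside its range is refused whole. The fingers move at their own pace and stop on an object; "squeeze" is the grip in N (left out, the last holds). Time passes only in rows, so rows that repeat a pose let the fingers close. It gives the time, the measured TCP pose, the force and the opening at its end, in the units of the state.
- env.get_state(): the state, without advancing time (a new reading comes with each control period).
- env.camera(name): name is "side" or "top"; returns the picture (384x512x3 uint8, red, green, blue); there is no depth.
- env.camera_info(name): a dict with "fx", "fy", "cx", "cy" (pixels), "position" and "rotation" of the camera in the world. Camera axes: x right, y up, looking along -z (the intrinsics and any distortion apply to the point x, -y, -z); pixel columns grow to the right and rows downward; lengths in m; the calibration is good to about 2 mm. A picture is of the moment at which its call begins. camera_info takes no time and is no camera call.
- env.close_job(): hands the job in, once; it reports no verdict.
Trained networks look in the newest picture that a camera, given by its name, has taken for a name from the list of things; names that differ only in an ending like _2 or _b are one class to them, and where a whole thing is asked for, a point or a joint stands for the part that bears it (a point fixed in the world has none). Each returns a list of dicts, best first, with "score" (0 to 1); they miss things now and then, are a little off and sometimes report something else, mostly with a low value. They report only what shows in the picture. A call takes as long as a camera call. They do not tell look-alikes from the thing itself.
- env.regions_of(query, camera): "mask" (384x512 bool, what is visible of it) and "rect" ([left, top, right, bottom] in pixels, round what is visible of it).
The state is a dict: "time_s": time; "joint_pos": joint angles; "joint_vel": joint speeds; "joint_efforts": joint torques, N m; "eef_pos": TCP position; "orientation": TCP orientation; "contact_force": force on the tool from outside, world axes, zero at the start; "wrist_torque": the same for the moment, N m; "gripper_width": finger opening in m.
Only numpy, scipy, OpenCV 4.12 (cv2) and the standard library are available. Lean on these libraries where they do the work, as an engineer would, in place of code of your own. Each camera call takes 0.05 s, during which the arm holds its last target. There are 200 camera calls.

## Working session

There is one attempt and no reset: what is moved stays moved. The work goes in short steps, Python scripts to look and compute and a tool call to move; the robot and the scene stay as the last step left them, time stands still between calls to the robot, and variables do not carry over. Pictures are saved under pics/ and viewed, about 12 in all and at most 16, crops included, and the job is handed in when it is done.

Besides the shell and the picture viewer there is one more tool, called after ">>>" as name(argument=value, ...) on one line, values as JSON. drive_tool: Moves the arm, as the interface text tells. Its arguments: {"type":"object","properties":{"commands":{"type":"string"},"squeeze":{"type":"number"}},"required":["commands"]}

```bash
mkdir -p pics; cat > h.py <<'E'
import numpy as np,cv2
from bench import env
def snap(cam,fn=None):
    im=env.camera(cam)
    if fn: cv2.imwrite('pics/'+fn,im[:,:,::-1])
    return im
def px2w(cam,uv,z):
    c=env.camera_info(cam);uv=np.atleast_2d(uv).astype(float)
    R=np.array(c['rotation']);p=np.array(c['position'])
    d=np.c_[(uv[:,0]-c['cx'])/c['fx'],-(uv[:,1]-c['cy'])/c['fy'],-np.ones(len(uv))]@R.T
    return p+d*((z-p[2])/d[:,2])[:,None]
def w2px(cam,P):
    c=env.camera_info(cam);q=(np.atleast_2d(P)-np.array(c['position']))@np.array(c['rotation'])
    return np.c_[c['cx']+c['fx']*q[:,0]/-q[:,2],c['cy']+c['fy']*q[:,1]/q[:,2]]
def rect(cam,mask,z):
    """mask -> world min-area rect at height z: centre, size, angle of long side (deg)"""
    ys,xs=np.nonzero(mask)
    P=px2w(cam,np.c_[xs,ys],z)[:,:2]
    (c,s,a)=cv2.minAreaRect((P*1000).astype(np.float32))
    if s[0]<s[1]: a+=90;s=s[::-1]
    return np.round(c,1),np.round(s,1),round((a+90)%180-90,1)
E
python3 - <<'E'
from h import *
for c in('top','side'):
    i=env.camera_info(c);print(c,i)
    im=snap(c,c+'0.png')
    for n,z in dict(large_leaf=.002,small_leaf=.002,large_board=.012,small_board=.012,large_weight=.036,small_weight=.03,jar=.048,tin=.034).items():
        for r in env.regions_of(n,c)[:3]:
            m=r['mask']
            if m.sum()>20: print(c,n,round(r['score'],2),np.round(r['rect']),*rect(c,m,z))
s=env.get_state();print({k:np.round(v,3) for k,v in s.items()},env.hold_point_z)
E
```

```text
top {'fx': 360.9723146604775, 'fy': 360.9723146604775, 'cx': 248.2985590579235, 'cy': 193.3269271109677, 'position': array([0.35634186, 0.00650265, 0.89579649]), 'rotation': array([ 0.16131428, -0.17636853, -1.62551759])}Traceback (most recent call last):
  File "<stdin>", line 8, in <module>
  File "h.py", line 18, in rect
    P=px2w(cam,np.c_[xs,ys],z)[:,:2]
      ~~~~^^^^^^^^^^^^^^^^^^^^
  File "h.py", line 11, in px2w
    return p+d*((z-p[2])/d[:,2])[:,None]
                         ~^^^^^
IndexError: too many indices for array: array is 1-dimensional, but 2 were indexed
```

View pics/top0.png

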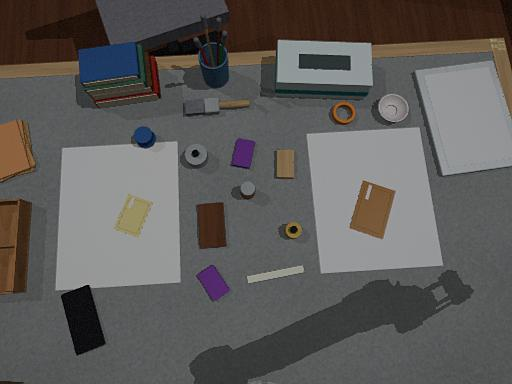

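```bash
sed -i "s/import numpy as np,cv2/import numpy as np,cv2\nfrom scipy.spatial.transform import Rotation as Rn/; s/np.array(c\['rotation'\])/Rn.from_rotvec(c['rotation']).as_matrix()/" h.py
cat > look.py <<'E'
from h import *
import sys
Z=dict(large_leaf=.002,small_leaf=.002,large_board=.012,small_board=.012,large_weight=.036,small_weight=.03,jar=.048,tin=.034)
def look(tag,names=Z,cams=('top','side'),Z=Z):
  for c in cams:
    im=snap(c,f'{c}{tag}.png')
    for n in names:
        for r in env.regions_of(n,c)[:3]:
            m=r['mask']
            if m.sum()>20 and r['score']>.3: print(c,n,round(r['score'],2),np.round(r['rect']),*rect(c,m,Z[n]))
E
python3 - <<'E'
from look import *
look('0');print(env.camera_info('side'))
s=env.get_state();print({k:np.round(v,3) for k,v in s.items()},env.hold_point_z)
E
```

```text
top large_leaf 0.77 [348. 181. 397. 238.] [ 491.1 -317.3] [132.   88.4] -22.0
top small_leaf 0.81 [116. 193. 157. 237.] [511.5 283. ] [92.8 65.5] -22.6
top large_board 0.55 [197. 203. 228. 248.] [474.2  87.6] [115.   67.3] 3.1
top small_board 0.97 [198. 265. 228. 298.] [335.4  88.2] [73.6 45.6] 31.2
top small_board 0.88 [279. 148. 300. 179.] [ 618.4 -107.5] [74.8 48.7] -4.5
top small_board 0.72 [233. 139. 260. 165.] [654.5  -1.5] [76.5 46.4] -14.8
top large_weight 0.93 [189. 144. 208. 171.] [645.2 114.2] [59.2 53.4] 41.3
top small_weight 0.48 [282. 221. 300. 242.] [ 447.1 -108. ] [43.1 38.6] -49.4
top jar 0.45 [239. 180. 254. 196.] [548.   -4.7] [39.5 33.8] -3.5
top tin 0.72 [134. 126. 155. 149.] [704.2 246.5] [61.6 49.8] 41.4
side large_leaf 0.87 [200. 318. 286. 384.] [ 487.5 -320. ] [129.   86.8] -23.5
side small_leaf 0.71 [214. 107. 248. 127.] [508.7 280. ] [94.4 67.6] -23.8
side large_board 0.69 [198. 158. 246. 186.] [474.1  80.5] [113.7  78.3] -0.6
side small_board 0.83 [289. 183. 320. 200.] [651.7  -7.9] [70.9 50.4] -14.2
side small_board 0.75 [278. 224. 316. 246.] [ 617.  -113
[... 522 characters left out ...]
1681587989, 'cy': 192.31016898818015, 'position': array([ 0.48942783, -0.48204025,  0.61708916]), 'rotation': array([ 0.67994478, -0.04479482, -0.11349322])}
{'time_s': np.float64(1.0), 'joint_pos': array([ 1.141,  0.615, -0.013,  1.423,  0.008,  1.103, -0.04 ]), 'joint_vel': array([ 0.   , -0.001, -0.001, -0.001,  0.003, -0.   , -0.   ]), 'joint_efforts': array([-0.0000e+00, -4.5883e+01,  2.0900e-01, -1.6604e+01, -6.1000e-02,
        1.3000e-02,  0.0000e+00]), 'eef_pos': array([ 0.255, -0.598,  0.219]), 'orientation': array([-3.078, -0.63 , -0.   ]), 'contact_force': array([-0.788,  0.294, -0.944]), 'wrist_torque': array([-0.047,  0.003,  0.013]), 'gripper_width': np.float64(0.093)} -0.0188
```

View pics/side0.png

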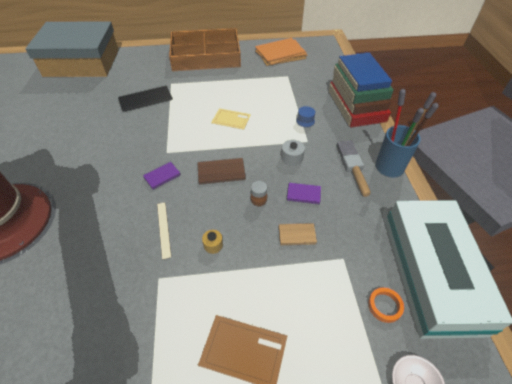

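```bash
cat > plan.py <<'E'
from h import *
def state():
    s=env.get_state();R=Rn.from_rotvec(s['orientation']);return s,np.array(s['eef_pos']),R
def goal_R(jaw_deg,R):
    """tool down, y axis along jaw_deg (mod 180), nearest to now"""
    best=None
    for a in (jaw_deg,jaw_deg+180):
        y=np.array([np.cos(np.radians(a)),np.sin(np.radians(a)),0]);z=np.array([0,0,-1.]);x=np.cross(y,z)
        G=Rn.from_matrix(np.c_[x,y,z]);w=(R.inv()*G).magnitude()
        if best is None or w<best[0]: best=(w,G)
    return best[1]
def plan(*wps):
    """each (x,y,z mm, jaw_deg) -> tool shift cm, turn deg"""
    s,p,R=state();yx=R.as_matrix()[:,1]
    print('t',round(s['time_s'],2),'tcp',np.round(p*1000,1),'jaw',round(np.degrees(np.arctan2(yx[1],yx[0])),1),'zax',np.round(R.as_matrix()[:,2],3),'w',round(s['gripper_width']*1000,1),'F',np.round(s['contact_force'],1),'j7',round(s['joint_pos'][6],2))
    for x,y,z,j in wps:
        G=goal_R(j,R)
        print(np.round(R.inv().apply(np.array([x,y,z])/1000-p)*100,2),np.round(np.degrees((R.inv()*G).as_rotvec()),1))
E
python3 -c "
from plan import *
plan((472,86,120,93),(472,86,3,93))"
```

```text
t 1.0 tcp [ 255.4 -597.7  218.7] jaw -66.9 zax [ 0.  0. -1.] w 92.9 F [-0.8  0.3 -0.9] j7 -0.04
[ 46.78 -54.36   9.87] [-0.  -0.  20.1]
[ 46.78 -54.36  21.57] [-0.  -0.  20.1]
```

>>> drive_tool(commands="0 40 -26.2 2 0 0 10;0 40 -26.2 2 0 0 10;0 40 -26.2 2 0 0 10;0 40 -26.2 2 0 0 10;0 40 -26.2 2 0 0 10;0 40 -26.2 2 0 0 10;0 40 -26.2 2 0 0 10;0 40 -26.2 2 0 0 20;0 46.8 -54.4 10 0 0 20;0 46.8 -54.4 10 0 0 20;0 46.8 -54.4 10 0 0 20;0 46.8 -54.4 10 0 0 20", squeeze=20)

```text
time_s: 2.2
eef_pos: [0.4742, -0.0688, 0.1559]
orientation: [3.14, 0.086, 0.002]
contact_force: [0.8, -0.0, -0.2]
gripper_width: 0.0929
```

>>> drive_tool(commands="0 0 0 0 0 0 0;0 0 0 0 0 0 0")

```text
time_s: 2.4
eef_pos: [0.4742, -0.0693, 0.1559]
orientation: [-3.14, -0.092, 0.0]
contact_force: [-0.2, -0.5, -0.5]
gripper_width: 0.0931
```

```bash
python3 -c "
from plan import *
plan((472,86,60,93),(472,86,3,93))"
```

```text
t 2.4 tcp [474.2 -69.3 155.9] jaw -86.6 zax [-0.  0. -1.] w 93.1 F [-0.2 -0.5 -0.5] j7 -1.39
[  0.69 -15.51   9.59] [-0.   0.   0.4]
[  0.69 -15.51  15.29] [-0.   0.   0.4]
```

>>> drive_tool(commands="0 0.7 -15.5 6 0 0 0;0 0.7 -15.5 6 0 0 0;0 0.7 -15.5 6 0 0 0;0 0.7 -15.5 9.5 0 0 0;0 0.7 -15.5 12 0 0 0;0 0.7 -15.5 14 0 0 0;0 0.7 -15.5 15 0 0 0;0 0.7 -15.5 15.3 0 0 0;0 0.7 -15.5 15.3 0 0 0")

```text
time_s: 3.3
eef_pos: [0.4734, 0.0835, 0.0032]
orientation: [3.14, 0.083, 0.002]
contact_force: [0.0, 0.2, 0.8]
gripper_width: 0.0934
```

```bash
python3 -c "
from plan import *
plan((472,86,3,93))
im=snap('top','top1.png');im=snap('side');cv2.imwrite('pics/s1.png',cv2.resize(im[110:240,150:350,::-1],None,fx=4,fy=4))"
```

```text
t 3.3 tcp [473.4  83.5   3.2] jaw -87.0 zax [ 0.001 -0.    -1.   ] w 93.4 F [0.  0.2 0.8] j7 -1.7
[-0.12 -0.26  0.02] [ 0.  -0.1  0. ]
```

View pics/s1.png

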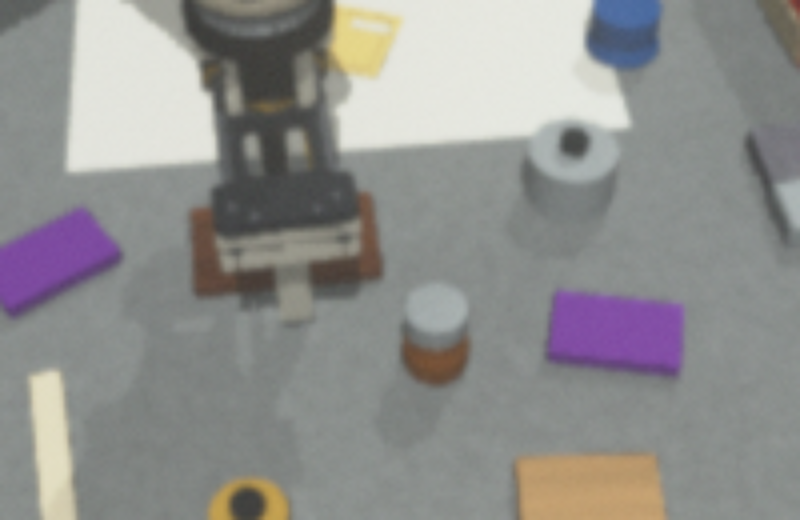

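>>> drive_tool(commands="255 0 0 0 0 0 0;255 0 0 0 0 0 0;255 0 0 0 0 0 0;255 0 0 0 0 0 0;255 0 0 0 0 0 0;255 0 0 0 0 0 0;255 0 0 0 0 0 0;255 0 0 0 0 0 0", squeeze=20)

```text
time_s: 4.2
eef_pos: [0.4727, 0.0849, 0.0031]
orientation: [-3.14, -0.087, -0.001]
contact_force: [-0.9, 1.5, 4.9]
gripper_width: 0.064
```

>>> drive_tool(commands="255 0 0 -1 0 0 0;255 0 0 -3 0 0 0;255 0 0 -6 0 0 0;255 0 0 -8 0 0 0;255 0 0 -8 0 0 0;255 0 0 -8 0 0 0")

```text
time_s: 4.8
eef_pos: [0.4723, 0.0841, 0.0829]
orientation: [3.14, 0.085, -0.0]
contact_force: [0.6, 0.5, -0.6]
gripper_width: 0.0638
```

```bash
python3 -c "
from plan import *
plan((489,-318.5,84,67.5),(489,-318.5,6,67.5))
im=snap('side');cv2.imwrite('pics/s2.png',cv2.resize(im[110:240,150:350,::-1],None,fx=3,fy=3))"
```

```text
t 4.8 tcp [472.3  84.1  82.9] jaw -86.9 zax [-0. -0. -1.] w 63.8 F [ 0.6  0.5 -0.6] j7 -1.71
[-0.52 40.29 -0.1 ] [ 0.  -0.  25.6]
[-0.52 40.29  7.7 ] [ 0.  -0.  25.6]
```

View pics/s2.png

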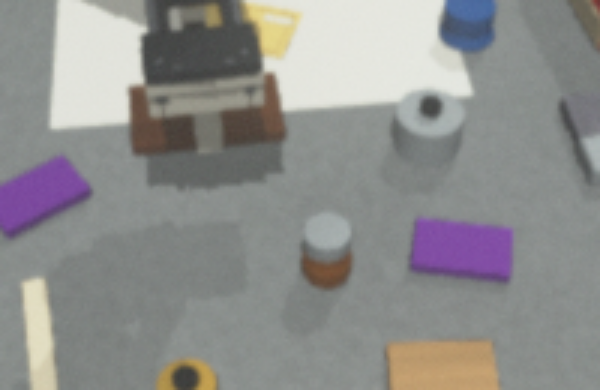

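>>> drive_tool(commands="255 -0.5 4 0 0 0 5;255 -0.5 8 0 0 0 10;255 -0.5 12 0 0 0 15;255 -0.5 16 0 0 0 20;255 -0.5 20 0 0 0 25.6;255 -0.5 24 0 0 0 25.6;255 -0.5 28 0 0 0 25.6;255 -0.5 32 0 0 0 25.6;255 -0.5 36 0 0 0 25.6;255 -0.5 39 0 0 0 25.6;255 -0.5 40.3 0 0 0 25.6;255 -0.5 40.3 0 0 0 25.6")

```text
time_s: 6.05
eef_pos: [0.4883, -0.3197, 0.0815]
orientation: [3.08, -0.617, -0.004]
contact_force: [0.3, -0.1, -1.0]
gripper_width: 0.0638
```

>>> drive_tool(commands="255 0 0 0 0 0 0;255 0 0 0 0 0 0")

```text
time_s: 6.25
eef_pos: [0.49, -0.3151, 0.0824]
orientation: [-3.08, 0.606, 0.002]
contact_force: [-0.2, 0.5, -1.7]
gripper_width: 0.0634
```

```bash
python3 -c "
from plan import *
plan((489,-318.5,15,67.4),(489,-318.5,5.5,67.4))"
```

```text
t 6.25 tcp [ 490.  -315.1   82.4] jaw -112.3 zax [-0.001  0.003 -1.   ] w 63.4 F [-0.2  0.5 -1.7] j7 -1.35
[0.05 0.37 6.74] [-0.1  0.1  0.3]
[0.06 0.37 7.69] [-0.1  0.1  0.3]
```

>>> drive_tool(commands="255 0 0.1 2 0 0 0;255 0 0.1 4 0 0 0;255 0 0.1 5.5 0 0 0;255 0 0.1 6 0 0 0;255 0 0.1 6.3 0 0 0;255 0 0.1 6.3 0 0 0;255 0 0.1 6.3 0 0 0;255 0 0.1 6.3 0 0 0")

```text
time_s: 7.05
eef_pos: [0.4897, -0.3193, 0.0207]
orientation: [3.081, -0.612, 0.002]
contact_force: [0.3, 0.5, -1.0]
gripper_width: 0.0638
```

```bash
python3 -c "
from plan import *
plan((489,-318.5,15,67.4),(489,-318.5,5.5,67.4))"
```

```text
t 7.05 tcp [ 489.7 -319.3   20.7] jaw -112.5 zax [ 0.001 -0.001 -1.   ] w 63.8 F [ 0.3  0.5 -1. ] j7 -1.34
[-0.1  -0.05  0.57] [ 0.  -0.1  0.1]
[-0.1  -0.05  1.52] [ 0.  -0.1  0.1]
```

>>> drive_tool(commands="255 0 0 0 0 0 0")

```text
time_s: 7.15
eef_pos: [0.4895, -0.3193, 0.0204]
orientation: [3.081, -0.612, 0.002]
contact_force: [0.4, -0.2, -0.3]
gripper_width: 0.0638
```

```bash
python3 -c "
from plan import *
plan((489,-318.5,5.5,67.4))
im=snap('side');cv2.imwrite('pics/s3.png',cv2.resize(im[250:384,130:370,::-1],None,fx=3,fy=3))
for r in env.regions_of('large_leaf','side')[:1]:print(rect('side',r['mask'],.002))"
```

```text
t 7.15 tcp [ 489.5 -319.3   20.4] jaw -112.5 zax [ 0.001 -0.    -1.   ] w 63.8 F [ 0.4 -0.2 -0.3] j7 -1.34
[-0.08 -0.05  1.49] [ 0.  -0.1  0.1]
(array([ 488.6, -319.1]), array([131.7,  84.7]), -21.9)
```

View pics/s3.png

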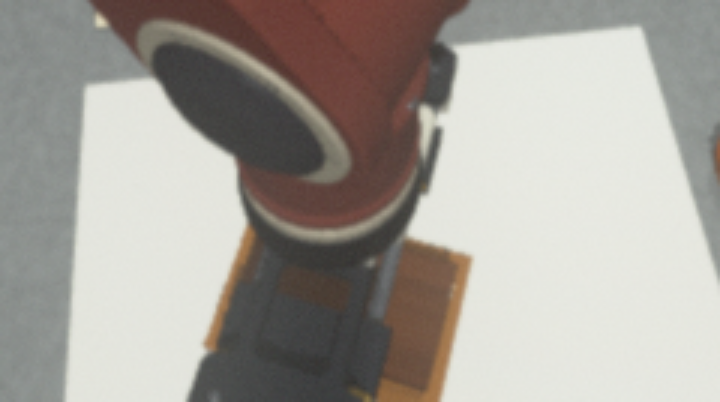

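>>> drive_tool(commands="255 0 0 0.6 0 0 0;255 0 0 1.1 0 0 0;255 0 0 1.3 0 0 0;255 0 0 1.4 0 0 0;255 0 0 1.5 0 0 0;255 0 0 1.5 0 0 0;255 0 0 1.5 0 0 0")

```text
time_s: 7.95
eef_pos: [0.4889, -0.3189, 0.0052]
orientation: [-3.081, 0.612, 0.001]
contact_force: [-2.0, 1.5, 3.6]
gripper_width: 0.0637
```

```bash
python3 -c "
from plan import *
plan()"
```

```text
t 7.95 tcp [ 488.9 -318.9    5.2] jaw -112.5 zax [-0.001  0.    -1.   ] w 63.7 F [-2.   1.5  3.6] j7 -1.33
```

>>> drive_tool(commands="0 0 0 0 0 0 0;0 0 0 0 0 0 0;0 0 0 0 0 0 0;0 0 0 0 0 0 0;0 0 0 0 0 0 0;0 0 0 -1 0 0 0;0 0 0 -3 0 0 0;0 0 0 -7 0 0 0;0 0 0 -11 0 0 0;0 0 0 -11 0 0 0")

```text
time_s: 8.95
eef_pos: [0.4928, -0.3217, 0.1213]
orientation: [3.077, -0.611, 0.019]
contact_force: [0.4, -0.7, 0.3]
gripper_width: 0.0932
```

```bash
python3 -c "
from plan import *
plan((643,113,130,90))"
```

```text
t 8.95 tcp [ 492.8 -321.7  121.3] jaw -112.5 zax [ 0.011 -0.007 -1.   ] w 93.2 F [ 0.4 -0.7  0.3] j7 -1.35
[ -2.73 -45.91  -1.01] [  0.3  -0.7 -22.5]
```

>>> drive_tool(commands="0 -2.7 -45.9 -1 0 0 -22.5;0 -2.7 -45.9 -1 0 0 -22.5;0 -2.7 -45.9 -1 0 0 -22.5;0 -2.7 -45.9 -1 0 0 -22.5;0 -2.7 -45.9 -1 0 0 -22.5;0 -2.7 -45.9 -1 0 0 -22.5;0 -2.7 -45.9 -1 0 0 -22.5;0 -2.7 -45.9 -1 0 0 -22.5;0 -2.7 -45.9 -1 0 0 -22.5;0 -2.7 -45.9 -1 0 0 -22.5;0 -2.7 -45.9 -1 0 0 -22.5;0 -2.7 -45.9 -1 0 0 -22.5")

```text
time_s: 10.15
eef_pos: [0.6391, 0.1129, 0.1245]
orientation: [3.139, -0.002, -0.002]
contact_force: [0.3, -0.6, -0.2]
gripper_width: 0.0926
```

```bash
python3 - <<'E'
from plan import *
from look import *
plan((643,113,80,90),(643,113,8,90))
look('4',['large_leaf','large_board'],Z=dict(large_leaf=.002,large_board=.014))
a=cv2.imread('pics/top4.png');b=cv2.imread('pics/side4.png')
cv2.imwrite('pics/c4.png',np.hstack([cv2.resize(a[160:260,320:420],(400,400),interpolation=2),cv2.resize(b[284:384,190:290],(400,400),interpolation=2)]))
E
```

```text
t 10.15 tcp [639.1 112.9 124.5] jaw -90.1 zax [-0.001 -0.002 -1.   ] w 92.6 F [ 0.3 -0.6 -0.2] j7 -1.76
[ 0.39 -0.02  4.45] [ 0.1  0.1 -0.1]
[ 0.4  -0.04 11.65] [ 0.1  0.1 -0.1]
top large_leaf 0.95 [346. 180. 396. 240.] [ 490.9 -317.9] [130.8  87. ] -22.3
top large_board 0.69 [358. 182. 395. 236.] [ 491.4 -316.9] [115.1  68.9] -24.1
side large_leaf 0.95 [200. 318. 286. 383.] [ 487.5 -319. ] [129.9  86.9] -23.4
side large_board 0.98 [212. 320. 280. 383.] [ 488.7 -322.8] [109.5  65.5] -23.8
```

View pics/c4.png

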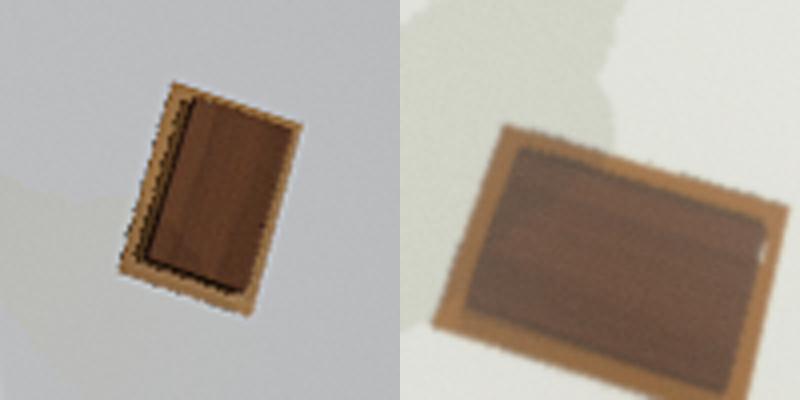

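```bash
python3 - <<'E'
from plan import *
f=lambda c,q,o,z:px2w(c,np.array(q)/4.+o,z)[:,:2]*1000
for c,o,L,B in [('top',(320,160),[(172,83),(302,125),(252,316),(121,270)],[(193,97),(291,130),(243,292),(150,262)]),('side',(190,284),[(505,126-0),(790,207),(735,420),(432,327)],[(520,148),(766,222),(727,391),(465,308)])]:
    L=np.array(L)-((400,0) if c=='side' else 0);B=np.array(B)-((400,0) if c=='side' else 0)
    l=f(c,L,o,.002);b=f(c,B,o,.014)
    print(c,np.round(l),np.round(b));print(l.mean(0),b.mean(0))
E
```

```text
top [[ 564. -303.]
 [ 532. -382.]
 [ 414. -333.]
 [ 447. -256.]] [[ 552. -311.]
 [ 527. -369.]
 [ 428. -325.]
 [ 450. -270.]]
[ 489.43313946 -318.15637137] [ 489.15907778 -318.69835016]
side [[ 446. -256.]
 [ 565. -305.]
 [ 530. -382.]
 [ 413. -334.]] [[ 453. -271.]
 [ 552. -313.]
 [ 527. -374.]
 [ 428. -332.]]
[ 488.36333087 -319.48406717] [ 490.03020445 -322.49040616]
```

```bash
python3 - <<'E'
from plan import *
for c in('top','side'):
    im=cv2.imread(f'pics/{c}0.png')
    for n,w,zt in(('steel',(643,113),.046),('brass',(446,-110),.040)):
        u,v=w2px(c,[(w[0]/1000,w[1]/1000,zt)])[0].astype(int)
        g=im[v-9:v+10,u-9:u+10].max(2);m=g<60
        k,lab,st,ce=cv2.connectedComponentsWithStats(m.astype(np.uint8))
        for i in range(1,k):
            if st[i,4]>8:print(c,n,st[i,4],px2w(c,ce[i]+(u-9,v-9),zt-.003)[0,:2]*1000)
plan((643,113,80,90),(643,113,8,90))
E
```

```text
top steel 44 [650.59000719 118.18441296]
top steel 15 [624.04445738  99.30916977]
top steel 9 [625.28684379 134.64026742]
top brass 43 [ 448.15508229 -108.79903635]
top brass 26 [434.52370802 -93.77934558]
t 10.45 tcp [639.6 113.6 125.1] jaw -90.1 zax [-0. -0. -1.] w 93.1 F [-0.8 -0.2 -0.2] j7 -1.76
[0.34 0.06 4.51] [ 0.   0.  -0.1]
[ 0.34  0.06 11.71] [ 0.   0.  -0.1]
```

>>> drive_tool(commands="0 0.8 -0.25 1 0 0 0;0 0.8 -0.25 4 0 0 0;0 0.8 -0.25 7 0 0 0;0 0.8 -0.25 9 0 0 0;0 0.8 -0.25 11 0 0 0;0 0.8 -0.25 11.7 0 0 0;0 0.8 -0.25 11.7 0 0 0;0 0.8 -0.25 11.7 0 0 0")

```text
time_s: 11.25
eef_pos: [0.6485, 0.118, 0.0084]
orientation: [-3.141, -0.001, -0.002]
contact_force: [0.1, -0.6, 0.8]
gripper_width: 0.0933
```

```bash
python3 - <<'E'
from plan import *
print(px2w('side',(293,145.5),.043)[0])
plan((648,116,8,90))
im=snap('side');cv2.imwrite('pics/s5.png',cv2.resize(im[100:200,230:360,::-1],None,fx=5,fy=5,interpolation=2))
E
```

```text
[0.64827169 0.111885   0.043     ]
t 11.25 tcp [648.5 118.    8.4] jaw -90.0 zax [ 0.001  0.    -1.   ] w 93.3 F [ 0.1 -0.6  0.8] j7 -1.76
[-0.05  0.2   0.04] [-0.  -0.1  0. ]
```

View pics/s5.png

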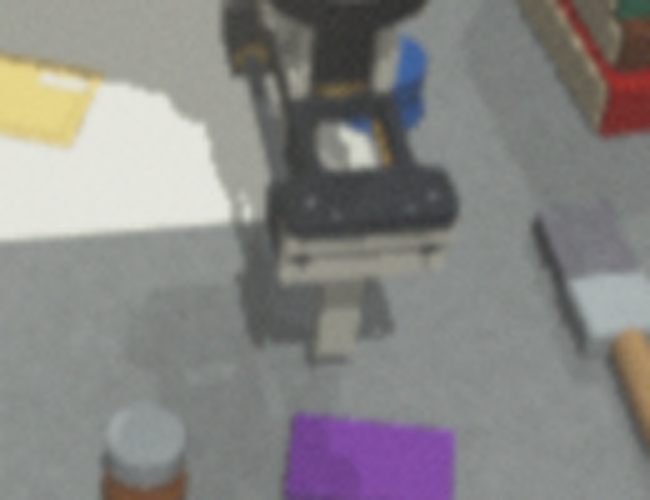

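>>> drive_tool(commands="255 0 0 0 0 0 0;255 0 0 0 0 0 0;255 0 0 0 0 0 0;255 0 0 0 0 0 0;255 0 0 0 0 0 0;255 0 0 0 0 0 0;255 0 0 0 0 0 0;255 0 0 0 0 0 0", squeeze=40)

```text
time_s: 12.1
eef_pos: [0.6477, 0.118, 0.008]
orientation: [-3.141, -0.001, -0.0]
contact_force: [-0.9, 0.4, -0.3]
gripper_width: 0.055
```

>>> drive_tool(commands="255 0 0 -0.5 0 0 0;255 0 0 -2 0 0 0;255 0 0 -5 0 0 0;255 0 0 -8 0 0 0;255 0 0 -10 0 0 0;255 0 0 -10 0 0 0;255 0 0 -10 0 0 0")

```text
time_s: 12.8
eef_pos: [0.6469, 0.1177, 0.1077]
orientation: [3.141, 0.001, -0.002]
contact_force: [0.9, -0.3, -6.5]
gripper_width: 0.0547
```

```bash
python3 - <<'E'
from plan import *
plan((489,-319,108,67.4),(489,-319,23,67.4))
im=snap('side');cv2.imwrite('pics/s6.png',cv2.resize(im[60:200,230:360,::-1],None,fx=4,fy=4,interpolation=2))
E
```

```text
t 12.8 tcp [646.9 117.7 107.7] jaw -90.0 zax [-0.001 -0.    -1.   ] w 54.7 F [ 0.9 -0.3 -6.5] j7 -1.77
[-1.582e+01  4.366e+01 -1.000e-02] [ 0.   0.1 22.6]
[-15.81  43.66   8.49] [ 0.   0.1 22.6]
```

View pics/s6.png

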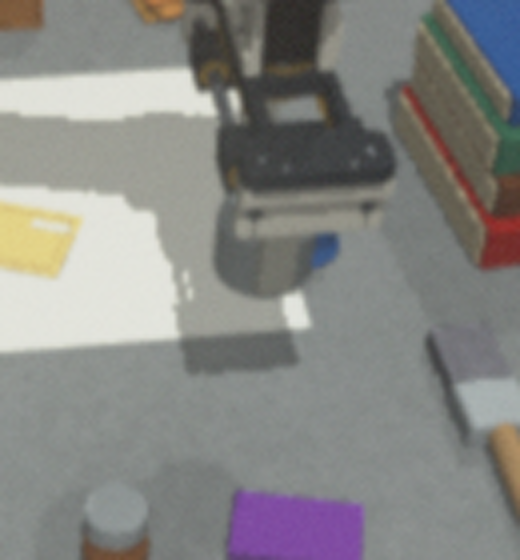

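```bash
python3 - <<'E'
from plan import *
a=np.linspace(0,2*np.pi,100)
for dx in(-14,-10,-5,0):
    P=np.c_[647+dx+28*np.cos(a),117.7+28*np.sin(a),99.5+0*a]/1000
    q=(w2px('side',P)-(230,60))*4;P[:,2]+=.036;q2=(w2px('side',P)-(230,60))*4;print(dx,q.min(0),q.max(0),q2.min(0),q2.max(0))
x=[(647+d,117.7-y,107.7+h) for d in(-7.5,7.5) for y,h in((28,0),(28,5))]
print((w2px('side',np.array(x)/1000)-(230,60))*4)
env.camera('side')
for r in env.regions_of('large_weight','side')[:2]:
    print(r['score'],(np.array(r['rect']).reshape(2,2)-(230,60))*4)
im=cv2.imread('pics/s6.png');cv2.imwrite('pics/s6b.png',cv2.resize(im[160:320,180:420],None,fx=3,fy=3))
E
```

```text
-14 [182.15296239 231.6814811 ] [281.55404129 296.932077  ] [185.09135771 180.27294091] [288.16256785 245.54064513]
-10 [189.15524997 231.17303993] [288.53231345 296.3738332 ] [192.34979819 179.76694069] [295.39518332 244.98307554]
-5 [197.90028613 230.53804453] [297.24733983 295.67666689] [201.41444136 179.13501368] [304.42755583 244.28677522]
0 [206.63664177 229.90366614] [305.95369625 294.98020895] [210.46975641 178.50372275] [313.450612 243.591209]
[[253.47563444 284.43954773]
 [254.24784214 277.41029127]
 [280.41627109 282.35201682]
 [281.32463237 275.32296531]]
0.72 [[320.  250.8]
 [346.  264.8]]
0.7 [[205.6 204.4]
 [314.4 291.2]]
```

View pics/s6b.png

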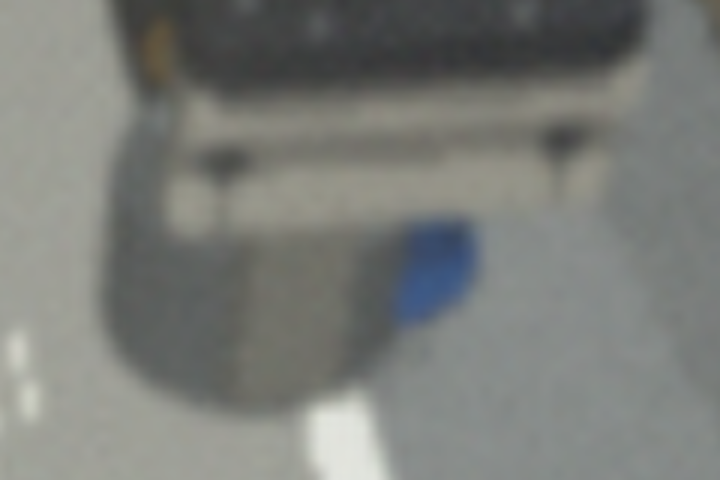

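>>> drive_tool(commands="255 -1.4 4 0 0 0 4;255 -2.9 8 0 0 0 8;255 -4.3 12 0 0 0 12;255 -5.8 16 0 0 0 16;255 -7.2 20 0 0 0 20;255 -8.7 24 0 0 0 22.6;255 -10.1 28 0 0 0 22.6;255 -11.6 32 0 0 0 22.6;255 -13 36 0 0 0 22.6;255 -14.4 40 0 0 0 22.6;255 -15.4 42.5 0 0 0 22.6;255 -15.8 43.7 0 0 0 22.6")

```text
time_s: 14.15
eef_pos: [0.4869, -0.3232, 0.1068]
orientation: [3.077, -0.623, -0.005]
contact_force: [-0.3, -0.6, -5.8]
gripper_width: 0.0547
```

>>> drive_tool(commands="255 0 0 0 0 0 0;255 0 0 0 0 0 0;255 0 0 0 0 0 0")

```text
time_s: 14.45
eef_pos: [0.4915, -0.3159, 0.1075]
orientation: [-3.08, 0.607, 0.0]
contact_force: [-0.3, 1.0, -5.6]
gripper_width: 0.0549
```

```bash
python3 - <<'E'
from plan import *
plan((489.5,-319.5,108,67.4),(489.5,-319.5,30,67.4))
E
```

```text
t 14.45 tcp [ 491.5 -315.9  107.5] jaw -112.3 zax [ 0.     0.003 -1.   ] w 54.9 F [-0.3  1.  -5.6] j7 -1.36
[-0.05  0.41 -0.05] [-0.2  0.   0.3]
[-0.04  0.43  7.75] [-0.2  0.   0.3]
```

>>> drive_tool(commands="255 0 0.1 2 0 0 0;255 0 0.1 5 0 0 0;255 0 0.1 7 0 0 0;255 0 0.1 7.7 0 0 0;255 0 0.1 7.7 0 0 0;255 0 0.1 7.7 0 0 0;255 0 0.1 7.7 0 0 0")

```text
time_s: 15.15
eef_pos: [0.4908, -0.3205, 0.0323]
orientation: [3.08, -0.614, 0.004]
contact_force: [0.2, 0.5, -5.3]
gripper_width: 0.0548
```

```bash
python3 - <<'E'
from plan import *
plan((489.5,-319.5,22.5,67.4))
E
```

```text
t 15.15 tcp [ 490.8 -320.5   32.3] jaw -112.5 zax [ 0.003 -0.001 -1.   ] w 54.8 F [ 0.2  0.5 -5.3] j7 -1.35
[-0.16 -0.04  0.98] [ 0.  -0.2  0.1]
```

>>> drive_tool(commands="255 -0.1 0 0.4 0 0 0;255 -0.1 0 0.7 0 0 0;255 -0.1 0 0.8 0 0 0;255 -0.1 0 0.9 0 0 0;255 -0.1 0 0.95 0 0 0;255 -0.1 0 1 0 0 0;255 -0.1 0 1 0 0 0;255 -0.1 0 1 0 0 0")

```text
time_s: 15.95
eef_pos: [0.4885, -0.3197, 0.0219]
orientation: [-3.081, 0.615, -0.0]
contact_force: [-3.4, 2.2, 5.4]
gripper_width: 0.0549
```

```bash
python3 - <<'E'
from plan import *
plan()
E
```

```text
t 15.95 tcp [ 488.5 -319.7   21.9] jaw -112.6 zax [ 0.  0. -1.] w 54.9 F [-3.4  2.2  5.4] j7 -1.34
```

>>> drive_tool(commands="0 0 0 0 0 0 0;0 0 0 0 0 0 0;0 0 0 0 0 0 0;0 0 0 0 0 0 0;0 0 0 0 0 0 0;0 0 0 0 0 0 0;0 0 0 -1 0 0 0;0 0 0 -4 0 0 0;0 0 0 -8 0 0 0;0 0 0 -11 0 0 0;0 0 0 -11 0 0 0")

```text
time_s: 17.05
eef_pos: [0.4915, -0.3218, 0.1363]
orientation: [3.077, -0.614, 0.016]
contact_force: [-0.1, 0.6, -0.6]
gripper_width: 0.0929
```

```bash
python3 - <<'E'
from plan import *
plan((617.5,-111,100,85.7))
E
```

```text
t 17.05 tcp [ 491.5 -321.8  136.3] jaw -112.6 zax [ 0.009 -0.006 -1.   ] w 92.9 F [-0.1  0.6 -0.6] j7 -1.36
[  3.5  -24.31   3.63] [  0.2  -0.6 -18.3]
```

>>> drive_tool(commands="0 3.5 -24.3 3.6 0 0 -18.3;0 3.5 -24.3 3.6 0 0 -18.3;0 3.5 -24.3 3.6 0 0 -18.3;0 3.5 -24.3 3.6 0 0 -18.3;0 3.5 -24.3 3.6 0 0 -18.3;0 3.5 -24.3 3.6 0 0 -18.3;0 3.5 -24.3 3.6 0 0 -18.3;0 3.5 -24.3 3.6 0 0 -18.3;0 3.5 -24.3 3.6 0 0 -18.3")

```text
time_s: 17.95
eef_pos: [0.6132, -0.1115, 0.095]
orientation: [3.138, -0.123, -0.001]
contact_force: [-0.4, -0.4, -0.3]
gripper_width: 0.0929
```

```bash
python3 - <<'E'
from plan import *
plan((618,-110,3.2,85.7))
a=snap('top');b=snap('side')
cv2.imwrite('pics/c7.png',np.hstack([cv2.resize(a[160:260,320:420],(400,400),interpolation=2),cv2.resize(b[264:384,180:300],(400,400),interpolation=2)])[:,:,::-1])
E
```

```text
t 17.95 tcp [ 613.2 -111.5   95. ] jaw -94.5 zax [-0.001 -0.001 -1.   ] w 92.9 F [-0.4 -0.4 -0.3] j7 -1.49
[ 0.47 -0.2   9.18] [ 0.1  0.  -0.2]
```

View pics/c7.png

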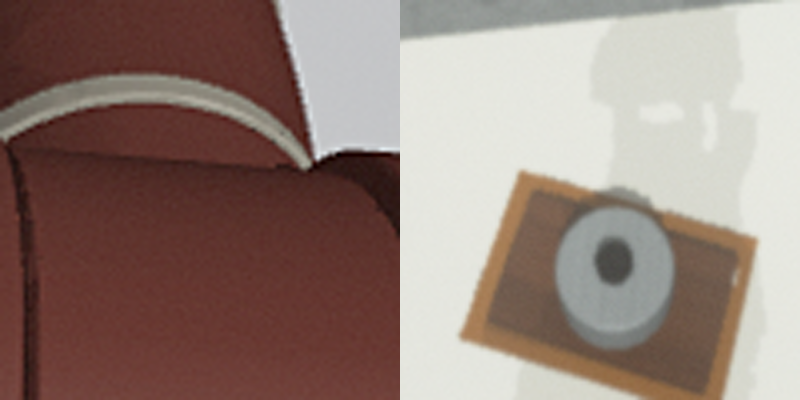

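Steel weight upright in the middle of the board (crop ≈(612,270)). Now the light board.

>>> drive_tool(commands="0 0.4 -0.1 3 0 0 0;0 0.4 -0.1 6 0 0 0;0 0.4 -0.1 8 0 0 0;0 0.4 -0.1 9 0 0 0;0 0.4 -0.1 9.2 0 0 0;0 0.4 -0.1 9.2 0 0 0;0 0.4 -0.1 9.2 0 0 0", squeeze=20)

```text
time_s: 18.75
eef_pos: [0.6193, -0.1084, 0.0042]
orientation: [3.139, -0.117, 0.004]
contact_force: [0.7, 0.7, -0.3]
gripper_width: 0.093
```

```bash
python3 - <<'E'
from plan import *
plan((618,-110,3.2,85.7))
E
```

```text
t 18.75 tcp [ 619.3 -108.4    4.2] jaw -94.3 zax [ 0.003 -0.    -1.   ] w 93.0 F [ 0.7  0.7 -0.3] j7 -1.49
[-0.12  0.17  0.1 ] [ 0.  -0.2  0. ]
```

>>> drive_tool(commands="0 -0.1 0.15 0.05 0 0 0;255 -0.1 0.15 0.05 0 0 0;255 -0.1 0.15 0.05 0 0 0;255 -0.1 0.15 0.05 0 0 0;255 -0.1 0.15 0.05 0 0 0;255 -0.1 0.15 0.05 0 0 0;255 -0.1 0.15 0.05 0 0 0;255 -0.1 0.15 0.05 0 0 0;255 -0.1 0.15 0.05 0 0 0;255 -0.1 0.15 0.05 0 0 0")

```text
time_s: 19.75
eef_pos: [0.6171, -0.1094, 0.0024]
orientation: [-3.139, 0.117, 0.0]
contact_force: [-0.5, 0.5, -0.2]
gripper_width: 0.0459
```

>>> drive_tool(commands="255 0 0 -1 0 0 0;255 0 0 -3 0 0 0;255 0 0 -6 0 0 0;255 0 0 -9 0 0 0;255 0 0 -10 0 0 0;255 0 0 -10 0 0 0;255 0 0 -10 0 0 0")

```text
time_s: 20.45
eef_pos: [0.6162, -0.1094, 0.1014]
orientation: [-3.139, 0.117, 0.003]
contact_force: [-0.3, -0.6, -0.2]
gripper_width: 0.0457
```

```bash
python3 - <<'E'
from plan import *
plan((510,281,103,66.9),(510,281,6,66.9))
im=snap('side');cv2.imwrite('pics/s8.png',cv2.resize(im[160:250,240:360,::-1],None,fx=4,fy=4,interpolation=2))
q=[(618+d,-110-23,y) for d,y in ((-37,100),(37,100),(-37,112),(37,112))];print((w2px('side',np.array(q)/1000)-(240,160))*4)
E
```

```text
t 20.45 tcp [ 616.2 -109.4  101.4] jaw -94.3 zax [-0.002  0.    -1.   ] w 45.7 F [-0.3 -0.6 -0.2] j7 -1.49
[-13.49 -38.14  -0.12] [ 0.   0.1 18.8]
[-13.47 -38.14   9.58] [ 0.   0.1 18.8]
[[174.74902792 236.0690948 ]
 [335.96767252 220.38077357]
 [176.44733627 220.59627154]
 [340.06108188 204.81731283]]
```

View pics/s8.png

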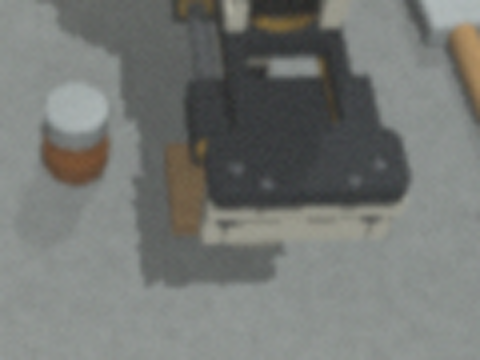

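>>> drive_tool(commands="255 -1.4 -4 0 0 0 4;255 -2.8 -8 0 0 0 8;255 -4.2 -12 0 0 0 12;255 -5.7 -16 0 0 0 16;255 -7.1 -20 0 0 0 18.8;255 -8.5 -24 0 0 0 18.8;255 -9.9 -28 0 0 0 18.8;255 -11.3 -32 0 0 0 18.8;255 -12.7 -36 0 0 0 18.8;255 -13.5 -38.1 0 0 0 18.8;255 -13.5 -38.1 0 0 0 18.8;255 -13.5 -38.1 0 0 0 18.8")

```text
time_s: 21.7
eef_pos: [0.5101, 0.2795, 0.101]
orientation: [3.076, -0.626, -0.002]
contact_force: [0.5, -1.1, 0.3]
gripper_width: 0.046
```

>>> drive_tool(commands="255 0 0 0 0 0 0;255 0 0 0 0 0 0;255 0 0 3 0 0 0;255 0 0 6 0 0 0;255 0 0 7 0 0 0;255 0 0 7.5 0 0 0;255 0 0 7.5 0 0 0;255 0 0 7.5 0 0 0;255 0 0 7.5 0 0 0")

```text
time_s: 22.6
eef_pos: [0.5117, 0.2808, 0.0287]
orientation: [-3.077, 0.628, -0.003]
contact_force: [-0.0, 0.4, -1.1]
gripper_width: 0.0458
```

```bash
python3 - <<'E'
from plan import *
plan((510,281.3,5,66.8))
E
```

```text
t 22.6 tcp [511.7 280.8  28.7] jaw -113.1 zax [ 0.002  0.001 -1.   ] w 45.8 F [-0.   0.4 -1.1] j7 -2.36
[-0.18  0.03  2.36] [-0.1 -0.1  0.1]
```

>>> drive_tool(commands="255 -0.1 0 1 0 0 0;255 -0.1 0 1.8 0 0 0;255 -0.1 0 2.1 0 0 0;255 -0.1 0 2.25 0 0 0;255 -0.1 0 2.35 0 0 0;255 -0.1 0 2.45 0 0 0;255 -0.1 0 2.45 0 0 0;255 -0.1 0 2.45 0 0 0")

```text
time_s: 23.4
eef_pos: [0.5092, 0.2806, 0.0043]
orientation: [3.078, -0.628, -0.002]
contact_force: [-3.4, -1.4, 9.6]
gripper_width: 0.0454
```

```bash
python3 - <<'E'
from plan import *
plan((510,281.3,5,66.8))
E
```

```text
t 23.4 tcp [509.2 280.6   4.3] jaw -113.1 zax [-0.001 -0.    -1.   ] w 45.4 F [-3.4 -1.4  9.6] j7 -2.36
[ 0.04 -0.1  -0.07] [0.  0.1 0.1]
```

Contact at about 10 N: back off slightly, release, lift, and move towards the brass weight.

>>> drive_tool(commands="255 0 0 -0.05 0 0 0;0 0 0 -0.05 0 0 0;0 0 0 -0.05 0 0 0;0 0 0 -0.05 0 0 0;0 0 0 -0.05 0 0 0;0 0 0 -0.05 0 0 0;0 0 0 -0.05 0 0 0;0 0 0 -1 0 0 0;0 0 0 -4 0 0 0;0 0 0 -8 0 0 0;0 0 0 -11 0 0 0;0 0 0 -11 0 0 0")

```text
time_s: 24.6
eef_pos: [0.5131, 0.2823, 0.1182]
orientation: [-3.071, 0.627, -0.013]
contact_force: [-0.3, -0.2, -0.1]
gripper_width: 0.0931
```

```bash
python3 - <<'E'
from plan import *
plan((490,80,115,90),(447,-110,115,90))
E
```

```text
t 24.6 tcp [513.1 282.3 118.2] jaw -113.1 zax [ 0.009  0.005 -1.   ] w 93.1 F [-0.3 -0.2 -0.1] j7 -2.38
[ 5.8  19.52  0.19] [ -0.4  -0.5 -23.1]
[ 9.29 38.69  0.05] [ -0.4  -0.5 -23.1]
```

>>> drive_tool(commands="0 5.8 19.5 0 0 0 -23;0 5.8 19.5 0 0 0 -23;0 5.8 19.5 0 0 0 -23;0 5.8 19.5 0 0 0 -23;0 9.3 38.7 0 0 0 -23;0 9.3 38.7 0 0 0 -23;0 9.3 38.7 0 0 0 -23;0 9.3 38.7 0 0 0 -23;0 9.3 38.7 0 0 0 -23;0 9.3 38.7 0 0 0 -23;0 9.3 38.7 0 0 0 -23;0 9.3 38.7 0 0 0 -23")

```text
time_s: 25.8
eef_pos: [0.4442, -0.1097, 0.1128]
orientation: [-3.141, -0.004, 0.0]
contact_force: [0.2, 0.5, -1.1]
gripper_width: 0.0932
```

```bash
python3 - <<'E'
from plan import *
from look import *
plan((447,-110,7,90))
print(px2w('side',(211.5,237.5),.037)[0])
look('9',['small_leaf','small_board','small_weight'],Z=dict(small_leaf=.002,small_board=.014,small_weight=.03))
a=cv2.imread('pics/top9.png');b=cv2.imread('pics/side9.png')
cv2.imwrite('pics/c9.png',np.hstack([cv2.resize(a[170:260,90:180],(400,400),interpolation=2),cv2.resize(b[82:152,195:265],(400,400),interpolation=2)]))
E
```

```text
t 25.8 tcp [ 444.2 -109.7  112.8] jaw -89.8 zax [-0.     0.001 -1.   ] w 93.2 F [ 0.2  0.5 -1.1] j7 -1.37
[ 0.28  0.05 10.58] [-0.1  0.   0.2]
[ 0.44623482 -0.11699288  0.037     ]
top small_leaf 0.63 [116. 195. 152. 235.] [509.7 283. ] [91.2 64.5] -22.5
top small_leaf 0.6 [381. 196. 391. 221.] [ 497.5 -350.3] [57.1 34.3] -11.4
top small_board 0.93 [235. 138. 258. 168.] [653.  -2.] [75.3 44.6] -13.8
top small_board 0.93 [197. 265. 230. 298.] [335.6  88.4] [76.6 48.2] 30.3
top small_board 0.59 [124. 195. 149. 232.] [513.4 276.9] [75.9 47.6] -21.4
side small_leaf 0.45 [215. 108. 252. 128.] [510.2 275.3] [92.3 65. ] -18.4
side small_board 0.97 [288. 187. 324. 201.] [651.8 -10.7] [73.4 52.6] -14.7
side small_board 0.87 [214. 110. 245. 126.] [509.6 266.3] [76.2 54.5] -24.1
side small_board 0.86 [145. 164. 175. 189.] [336.7  78.9] [71.  52.4] 34.6
side small_weight 0.81 [200. 232. 219. 256.] [ 447.3 -121.4] [52.  36.8] 86.8
```

View pics/c9.png

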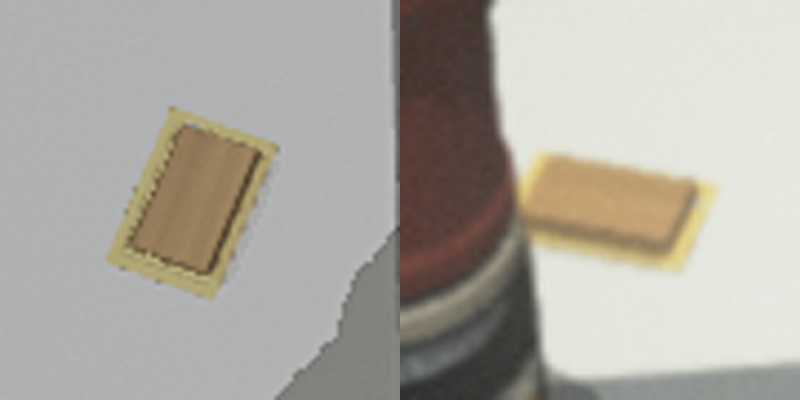

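```bash
python3 - <<'E'
from plan import *
f=lambda c,q,o,s,z:px2w(c,np.array(q)/s+o,z)[:,:2]*1000
l=f('top',[(170,108),(279,147),(213,299),(107,261)],(90,170),400/90,.002);b=f('top',[(182,123),(262,150),(211,272),(131,245)],(90,170),400/90,.014)
print(np.round(l),np.round(b),l.mean(0),b.mean(0))
E
```

```text
[[566. 295.]
 [539. 233.]
 [455. 270.]
 [480. 329.]] [[554. 285.]
 [536. 240.]
 [469. 268.]
 [487. 312.]] [510.11347122 282.14831208] [511.24492636 276.14588505]
```

```bash
python3 - <<'E'
from plan import *
s=400/70
f=lambda q,z:px2w('side',(np.array(q)-(400,0))/s+(195,82),z)[:,:2]*1000
print(f([(541,151),(717,187),(683,271)],.002),f([(553,155),(697,181),(672,241)],.014))
E
```

```text
[[482.13023726 326.43111609]
 [565.23208217 288.89119312]
 [543.00516663 229.79840098]] [[487.85294164 306.91907667]
 [554.77942397 279.39099516]
 [538.92073842 237.28491044]]
```

```bash
python3 - <<'E'
from plan import *
plan((490,80,113,80),(511,277,113,66.8))
E
```

```text
t 26.2 tcp [ 444.  -111.4  112.9] jaw -90.0 zax [ 0.  0. -1.] w 93.0 F [-0.5 -0.2  0.7] j7 -1.37
[ 4.590e+00 -1.914e+01 -1.000e-02] [-0. -0. 10.]
[ 6.680e+00 -3.884e+01 -1.000e-02] [-0.   0.  23.2]
```

>>> drive_tool(commands="0 4.6 -19.1 0 0 0 10;0 4.6 -19.1 0 0 0 10;0 4.6 -19.1 0 0 0 10;0 4.6 -19.1 0 0 0 10;0 6.7 -38.8 0 0 0 23.2;0 6.7 -38.8 0 0 0 23.2;0 6.7 -38.8 0 0 0 23.2;0 6.7 -38.8 0 0 0 23.2;0 6.7 -38.8 0 0 0 23.2;0 6.7 -38.8 0 0 0 23.2;0 6.7 -38.8 0 0 0 23.2;0 6.7 -38.8 0 0 0 23.2")

```text
time_s: 27.4
eef_pos: [0.5117, 0.2739, 0.113]
orientation: [3.075, -0.638, 0.0]
contact_force: [1.3, 0.2, -0.1]
gripper_width: 0.0927
```

>>> drive_tool(commands="0 0 0 3 0 0 0;0 0 0 6 0 0 0;0 0 0 8 0 0 0;0 0 0 8 0 0 0;0 0 0 8 0 0 0;0 0 0 8 0 0 0")

```text
time_s: 28.0
eef_pos: [0.5126, 0.2761, 0.0344]
orientation: [-3.075, 0.635, -0.004]
contact_force: [0.3, -0.2, -0.6]
gripper_width: 0.093
```

```bash
python3 - <<'E'
from plan import *
plan((511,277,5.5,66.8))
E
```

```text
t 28.0 tcp [512.6 276.1  34.4] jaw -113.3 zax [ 0.003  0.001 -1.   ] w 93.0 F [ 0.3 -0.2 -0.6] j7 -2.35
[-0.18 -0.01  2.89] [-0.1 -0.1 -0.1]
```

>>> drive_tool(commands="0 0 0 1.5 0 0 0;0 0 0 2.5 0 0 0;0 0 0 2.8 0 0 0;0 0 0 2.8 0 0 0;255 0 0 2.8 0 0 0;255 0 0 2.8 0 0 0;255 0 0 2.8 0 0 0;255 0 0 2.8 0 0 0;255 0 0 2.8 0 0 0;255 0 0 2.8 0 0 0;255 0 0 2.8 0 0 0;255 0 0 2.8 0 0 0", squeeze=12)

```text
time_s: 29.2
eef_pos: [0.5114, 0.2764, 0.005]
orientation: [-3.077, 0.633, -0.0]
contact_force: [1.5, 0.4, -0.4]
gripper_width: 0.046
```

```bash
python3 - <<'E'
from plan import *
plan((511,277,5.5,66.8))
b=snap('side');cv2.imwrite('pics/s10.png',cv2.resize(b[82:152,195:265,::-1],(400,400),interpolation=2))
E
```

```text
t 29.2 tcp [511.4 276.4   5. ] jaw -113.3 zax [ 0.  0. -1.] w 46.0 F [ 1.5  0.4 -0.4] j7 -2.35
[-0.06 -0.04 -0.05] [-0.  -0.  -0.1]
```

View pics/s10.png

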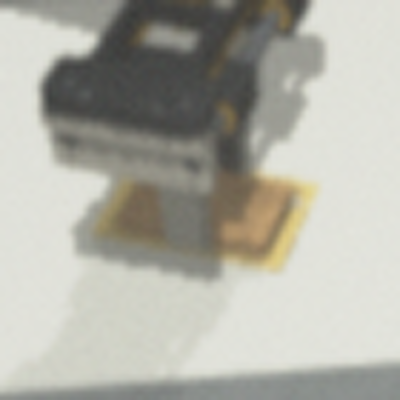

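>>> drive_tool(commands="255 0 0 -0.4 0 0 0;255 0 0 -0.8 0 0 0;255 -0.3 -0.55 -0.8 0 0 0;255 -0.3 -0.55 -0.8 0 0 0;255 -0.3 -0.55 -0.4 0 0 0;255 -0.3 -0.55 -0.1 0 0 0;255 -0.3 -0.55 0 0 0 0;255 -0.3 -0.55 0 0 0 0;255 -0.3 -0.55 0 0 0 0")

```text
time_s: 30.15
eef_pos: [0.5104, 0.2823, 0.005]
orientation: [3.077, -0.633, -0.001]
contact_force: [-1.5, -1.1, 3.4]
gripper_width: 0.0459
```

```bash
python3 - <<'E'
from plan import *
plan()
E
```

```text
t 30.15 tcp [510.4 282.3   5. ] jaw -113.3 zax [-0.001 -0.    -1.   ] w 45.9 F [-1.5 -1.1  3.4] j7 -2.35
```

>>> drive_tool(commands="0 0 0 0 0 0 0;0 0 0 0 0 0 0;0 0 0 0 0 0 0;0 0 0 0 0 0 0;0 0 0 0 0 0 0;0 0 0 0 0 0 0;0 0 0 0 0 0 0;0 0 0 -1 0 0 0;0 0 0 -4 0 0 0;0 0 0 -8 0 0 0;0 0 0 -11 0 0 0;0 0 0 -11 0 0 0")

```text
time_s: 31.35
eef_pos: [0.514, 0.284, 0.1203]
orientation: [-3.07, 0.632, -0.013]
contact_force: [0.2, -0.1, -0.6]
gripper_width: 0.0926
```

```bash
python3 - <<'E'
from plan import *
plan((490,80,115,90),(447,-111,115,90))
E
```

```text
t 31.35 tcp [514.  284.  120.3] jaw -113.3 zax [ 0.009  0.005 -1.   ] w 92.6 F [ 0.2 -0.1 -0.6] j7 -2.38
[ 5.85 19.69  0.4 ] [ -0.4  -0.5 -23.3]
[ 9.45 38.93  0.26] [ -0.4  -0.5 -23.3]
```

>>> drive_tool(commands="0 5.8 19.7 0 0 0 -23;0 5.8 19.7 0 0 0 -23;0 5.8 19.7 0 0 0 -23;0 5.8 19.7 0 0 0 -23;0 9.4 38.9 0 0 0 -23.3;0 9.4 38.9 0 0 0 -23.3;0 9.4 38.9 0 0 0 -23.3;0 9.4 38.9 0 0 0 -23.3;0 9.4 38.9 0 0 0 -23.3;0 9.4 38.9 0 0 0 -23.3;0 9.4 38.9 0 0 0 -23.3;0 9.4 38.9 0 0 0 -23.3")

```text
time_s: 32.55
eef_pos: [0.4438, -0.1099, 0.1147]
orientation: [-3.141, -0.007, 0.0]
contact_force: [-0.4, -0.4, -1.0]
gripper_width: 0.0927
```

```bash
python3 - <<'E'
from plan import *
plan((447,-111,7,90))
a=snap('top','top11.png')[:,:,::-1];b=snap('side','side11.png')[:,:,::-1]
cv2.imwrite('pics/c11.png',np.hstack([cv2.resize(a[170:260,90:180],(400,400),interpolation=2),cv2.resize(b[82:152,195:265],(400,400),interpolation=2)]))
E
```

```text
t 32.55 tcp [ 443.8 -109.9  114.7] jaw -89.7 zax [-0.     0.001 -1.   ] w 92.7 F [-0.4 -0.4 -1. ] j7 -1.36
[ 0.32  0.12 10.77] [-0.1  0.   0.3]
```

View pics/c11.png

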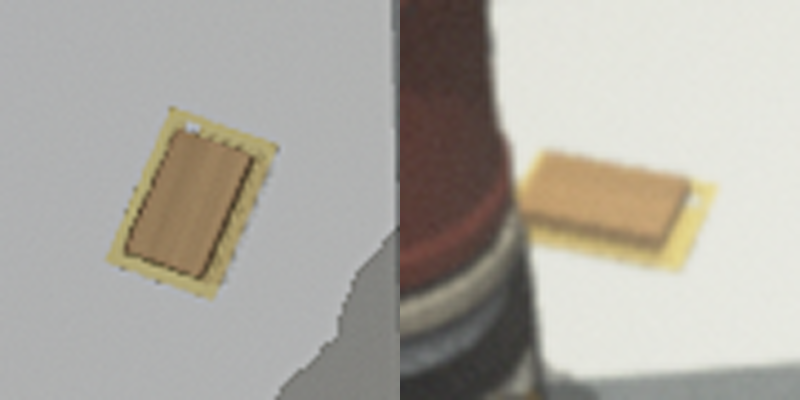

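```bash
python3 - <<'E'
from plan import *
f=lambda c,q,o,s,z:px2w(c,np.array(q)/s+o,z)[:,:2]*1000
b=f('top',[(176,130),(254,155),(204,279),(124,252)],(90,170),400/90,.014);print(b,b.mean(0)-(510.1,282.1))
b=f('side',np.array([(546,152),(690,180),(664,238)])-(400,0),(195,82),400/70,.014);print(b,b[[0,2]].mean(0)-(512.6,278.1))
E
```

```text
[[549.92711485 287.85537516]
 [533.00663853 244.34170473]
 [465.40501338 271.89285768]
 [483.00792711 315.8901603 ]] [-2.26332653 -2.10497553]
[[484.62776639 309.61239212]
 [551.54509644 280.51637847]
 [535.44162889 239.82095144]] [-2.56530236 -3.38332822]
```

```bash
python3 - <<'E'
from plan import *
plan((490,80,113,80),(510.4,283,113,66.8))
E
```

```text
t 32.65 tcp [ 443.8 -110.3  114.8] jaw -89.8 zax [-0.     0.001 -1.   ] w 93.2 F [-0.  -0.4  0.9] j7 -1.36
[  4.7  -19.01   0.19] [-0.   0.  10.2]
[  6.82 -39.3    0.21] [-0.   0.  23.4]
```

>>> drive_tool(commands="0 4.7 -19 0 0 0 10;0 4.7 -19 0 0 0 10;0 4.7 -19 0 0 0 10;0 4.7 -19 0 0 0 10;0 6.7 -39.4 0 0 0 23.3;0 6.7 -39.4 0 0 0 23.3;0 6.7 -39.4 0 0 0 23.3;0 6.7 -39.4 0 0 0 23.3;0 6.7 -39.4 0 0 0 23.3;0 6.7 -39.4 0 0 0 23.3;0 6.7 -39.4 0 0 0 23.3;0 6.7 -39.4 0 0 0 23.3")

```text
time_s: 33.85
eef_pos: [0.5104, 0.2798, 0.1149]
orientation: [3.075, -0.638, 0.0]
contact_force: [0.7, 0.4, -0.5]
gripper_width: 0.0933
```

>>> drive_tool(commands="0 0 0 3 0 0 0;0 0 0 6 0 0 0;0 0 0 8 0 0 0;0 0 0 8 0 0 0;0 0 0 8 0 0 0;0 0 0 8 0 0 0")

```text
time_s: 34.45
eef_pos: [0.5115, 0.2818, 0.0364]
orientation: [-3.075, 0.635, -0.004]
contact_force: [-0.2, 0.3, -0.4]
gripper_width: 0.093
```

```bash
python3 - <<'E'
from plan import *
plan((510.4,282.3,5,66.8))
E
```

```text
t 34.45 tcp [511.5 281.8  36.4] jaw -113.3 zax [ 0.003  0.001 -1.   ] w 93.0 F [-0.2  0.3 -0.4] j7 -2.36
[-0.12  0.    3.14] [-0.1 -0.1 -0.1]
```

>>> drive_tool(commands="0 0 0 1.5 0 0 0;0 0 0 2.5 0 0 0;0 0 0 3.1 0 0 0;0 0 0 3.1 0 0 0;255 0 0 3.1 0 0 0;255 0 0 3.1 0 0 0;255 0 0 3.1 0 0 0;255 0 0 3.1 0 0 0;255 0 0 3.1 0 0 0;255 0 0 3.1 0 0 0;255 0 0 3.1 0 0 0;255 0 0 3.1 0 0 0", squeeze=12)

```text
time_s: 35.65
eef_pos: [0.5102, 0.2821, 0.0039]
orientation: [-3.077, 0.633, 0.0]
contact_force: [1.0, -0.1, 0.8]
gripper_width: 0.0459
```

>>> drive_tool(commands="255 0 0 -0.4 0 0 0;255 0 0 -0.8 0 0 0;255 0.15 -0.4 -0.8 0 0 0;255 0.15 -0.4 -0.8 0 0 0;255 0.15 -0.4 -0.8 0 0 0;255 0.15 -0.4 -0.4 0 0 0;255 0.15 -0.4 -0.1 0 0 0;255 0.15 -0.4 0 0 0 0;255 0.15 -0.4 0 0 0 0;255 0.15 -0.4 0 0 0 0")

```text
time_s: 36.65
eef_pos: [0.5128, 0.2849, 0.0039]
orientation: [3.077, -0.633, -0.001]
contact_force: [-1.0, -1.0, 2.9]
gripper_width: 0.0456
```

>>> drive_tool(commands="0 0 0 0 0 0 0;0 0 0 0 0 0 0;0 0 0 0 0 0 0;0 0 0 0 0 0 0;0 0 0 0 0 0 0;0 0 0 0 0 0 0;0 0 0 0 0 0 0;0 0 0 -1 0 0 0;0 0 0 -4 0 0 0;0 0 0 -8 0 0 0;0 0 0 -11 0 0 0;0 0 0 -11 0 0 0")

```text
time_s: 37.85
eef_pos: [0.5164, 0.2866, 0.1193]
orientation: [-3.07, 0.632, -0.013]
contact_force: [0.6, 0.4, 0.1]
gripper_width: 0.0934
```

```bash
python3 - <<'E'
from plan import *
plan((490,80,115,90),(447,-111,115,90))
E
```

```text
t 37.85 tcp [516.4 286.6 119.3] jaw -113.3 zax [ 0.01   0.005 -1.   ] w 93.4 F [0.6 0.4 0.1] j7 -2.38
[ 5.73 20.03  0.3 ] [ -0.4  -0.5 -23.3]
[ 9.33 39.27  0.15] [ -0.4  -0.5 -23.3]
```

>>> drive_tool(commands="0 5.7 20 0 0 0 -23;0 5.7 20 0 0 0 -23;0 5.7 20 0 0 0 -23;0 5.7 20 0 0 0 -23;0 9.6 39.3 0 0 0 -23.3;0 9.6 39.3 0 0 0 -23.3;0 9.6 39.3 0 0 0 -23.3;0 9.6 39.3 0 0 0 -23.3;0 9.6 39.3 0 0 0 -23.3;0 9.6 39.3 0 0 0 -23.3;0 9.6 39.3 0 0 0 -23.3;0 9.6 39.3 0 0 0 -23.3")

```text
time_s: 39.05
eef_pos: [0.4466, -0.1115, 0.1138]
orientation: [-3.14, -0.008, 0.0]
contact_force: [0.4, 0.1, -0.5]
gripper_width: 0.093
```

```bash
python3 - <<'E'
from plan import *
plan((447,-111,7,90))
snap('top','top12.png')
for t in('9','11','12'):
    im=cv2.imread(f'pics/top{t}.png')[185:245,105:165].astype(int)
    b,g,r=im[...,0],im[...,1],im[...,2]
    chroma=r-b; m=(chroma>25)
    yel=m&(g>0.82*r); brd=m&~(g>0.82*r)
    for nm,k in(('leaf',m),('board',brd)):
        k=cv2.morphologyEx(k.astype(np.uint8),cv2.MORPH_OPEN,np.ones((3,3)))
        z=.002 if nm=='leaf' else .014
        full=np.zeros((384,512),bool);full[185:245,105:165]=k>0
        print(t,nm,k.sum(),rect('top',full,z), px2w('top',np.argwhere(full)[:,::-1].mean(0),z)[0,:2]*1000)
E
```

```text
t 39.05 tcp [ 446.6 -111.5  113.8] jaw -89.7 zax [-0.     0.001 -1.   ] w 93.0 F [ 0.4  0.1 -0.5] j7 -1.35
[ 0.04 -0.04 10.68] [-0.1  0.   0.3]
9 leaf 970 (array([511.5, 283.6]), array([93.7, 66.3]), -23.2) [510.37093944 283.44988304]
9 board 0 (array([0., 0.]), array([0., 0.]), 0.0) [nan nan]
11 leaf 966 (array([511.5, 283.6]), array([93.7, 66.3]), -23.2) [510.19469296 283.44857327]
11 board 0 (array([0., 0.]), array([0., 0.]), 0.0) [nan nan]
12 leaf 967 (array([511.5, 283.6]), array([93.6, 66.2]), -23.0) [510.26964082 283.49220671]
12 board 0 (array([0., 0.]), array([0., 0.]), 0.0) [nan nan]<stdin>:13: RuntimeWarning: Mean of empty slice.
  ret = um.true_divide(
```

```bash
python3 - <<'E'
from plan import *
for t in('9','11','12'):
    im=cv2.imread(f'pics/top{t}.png')[185:245,105:165]
    h=im.astype(int);m=((h[...,2]-h[...,0])>25)
    g=im[...,1];th,_=cv2.threshold(g[m].reshape(-1,1),0,255,cv2.THRESH_OTSU)
    k=cv2.morphologyEx((m&(g<th)).astype(np.uint8),cv2.MORPH_OPEN,np.ones((3,3)))
    full=np.zeros((384,512),bool);full[185:245,105:165]=k>0
    print(t,th,k.sum(),rect('top',full,.014), px2w('top',np.argwhere(full)[:,::-1].mean(0),.014)[0,:2]*1000)
E
```

```text
9 141.0 622 (array([511. , 278.8]), array([75.9, 53.4]), -22.9) [510.03399836 277.72317404]
11 140.0 626 (array([508.8, 280.5]), array([76.2, 52.1]), -22.8) [508.29926364 281.10594674]
12 140.0 611 (array([511.7, 283.5]), array([76.2, 49.7]), -23.4) [511.11326402 283.53959575]
```

>>> drive_tool(commands="0 0 0 3 0 0 0;0 0 0 6 0 0 0;0 0 0 8.5 0 0 0;0 0 0 10 0 0 0;0 0 0 10.6 0 0 0;0 0 0 10.6 0 0 0;0 0 0 10.6 0 0 0", squeeze=30)

```text
time_s: 39.8
eef_pos: [0.4468, -0.1133, 0.0084]
orientation: [-3.142, -0.003, -0.002]
contact_force: [0.5, -0.4, 0.0]
gripper_width: 0.0929
```

```bash
python3 - <<'E'
from plan import *
plan((447,-111,7,90))
b=snap('side')
cv2.imwrite('pics/s13.png',cv2.resize(b[190:290,160:280,::-1],None,fx=5,fy=5,interpolation=2))
a=np.linspace(0,2*np.pi,100)
P=np.c_[447+20*np.cos(a),-111+20*np.sin(a),0*a]/1000
q=(w2px('side',P)-(160,190))*5;print(q.min(0),q.max(0))
i=cv2.imread('pics/side0.png')[195:290,160:280].astype(int)
m=(i[...,2]-i[...,0])>45
ys,xs=np.nonzero(cv2.morphologyEx(m.astype(np.uint8),cv2.MORPH_OPEN,np.ones((3,3))));print('brass side0 cols',xs.min()*5,xs.max()*5+5,ys.min()*5+25,ys.max()*5+30)
E
```

```text
t 39.8 tcp [ 446.8 -113.3    8.4] jaw -89.9 zax [ 0.001  0.    -1.   ] w 92.9 F [ 0.5 -0.4  0. ] j7 -1.35
[ 0.02 -0.23  0.14] [-0.  -0.1  0.1]
[218.20837203 230.76505828] [317.22681441 316.72719838]
brass side0 cols 210 525 40 315
```

View pics/s13.png

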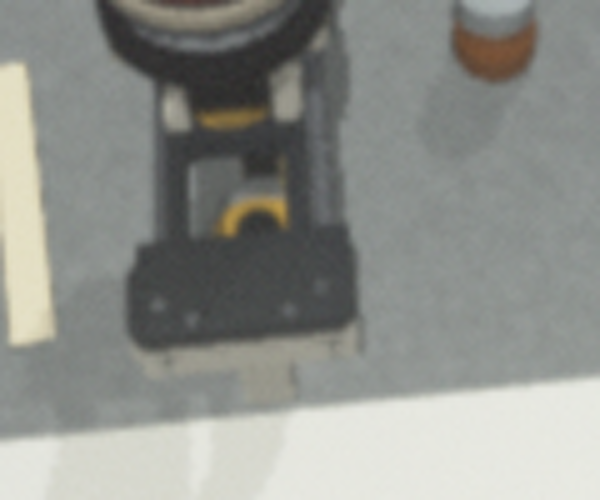

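>>> drive_tool(commands="0 0 0 0 0 0 0;255 0 0 0 0 0 0;255 0 0 0 0 0 0;255 0 0 0 0 0 0;255 0 0 0 0 0 0;255 0 0 0 0 0 0;255 0 0 0 0 0 0;255 0 0 0 0 0 0;255 0 0 0 0 0 0;255 0 0 0 0 0 0;255 0 0 0 0 0 0")

```text
time_s: 40.95
eef_pos: [0.4461, -0.1135, 0.0078]
orientation: [-3.141, -0.002, 0.0]
contact_force: [-0.1, 0.7, -0.9]
gripper_width: 0.0391
```

>>> drive_tool(commands="255 0 0 -0.5 0 0 0;255 0 0 -2 0 0 0;255 0 0 -5 0 0 0;255 0 0 -8 0 0 0;255 0 0 -10 0 0 0;255 0 0 -10 0 0 0;255 0 0 -10 0 0 0")

```text
time_s: 41.65
eef_pos: [0.4456, -0.1141, 0.1077]
orientation: [3.141, 0.0, -0.001]
contact_force: [0.4, -0.1, -3.4]
gripper_width: 0.0393
```

```bash
python3 - <<'E'
from plan import *
plan((490,80,107,80),(512.8,285,107,66.8))
b=snap('side')
a=np.linspace(0,2*np.pi,100)
for c in('side',):
  for dx in(-5,0,5):
    P=np.c_[446.5+dx+20*np.cos(a),-112+20*np.sin(a),100+0*a]/1000
    q=w2px(c,P);print(dx,q.min(0),q.max(0))
for r in env.regions_of('small_weight','side')[:2]:print(r['score'],r['rect'])
i=b.astype(int);m=(i[...,0]-i[...,2])>45;m[:,:150]=0;m[:,280:]=0;m[:170]=0;m[270:]=0
ys,xs=np.nonzero(cv2.morphologyEx(m.astype(np.uint8),cv2.MORPH_OPEN,np.ones((2,2))));print(len(xs),xs.min() if len(xs) else 0,xs.max() if len(xs) else 0,ys.max() if len(xs) else 0)
E
```

```text
t 41.65 tcp [ 445.6 -114.1  107.7] jaw -90.0 zax [-0. -0. -1.] w 39.3 F [ 0.4 -0.1 -3.4] j7 -1.35
[  4.44 -19.41   0.06] [ 0.  0. 10.]
[  6.72 -39.91   0.05] [ 0.   0.  23.2]
-5 [194.15782521 207.96446468] [216.46649097 226.20150833]
0 [196.95601187 207.7100708 ] [219.24218011 225.92514516]
5 [199.75070989 207.45598728] [222.0144193  225.64913293]
81 180 266 204
```

>>> drive_tool(commands="255 1 -4 0 0 0 2;255 2 -8 0 0 0 4;255 3 -12 0 0 0 7;255 4 -16 0 0 0 9;255 4.6 -20 0 0 0 12;255 5 -24 0 0 0 15;255 5.4 -28 0 0 0 18;255 5.8 -32 0 0 0 20;255 6.2 -36 0 0 0 22;255 6.7 -39 0 0 0 23.2;255 6.7 -39.9 0 0 0 23.2;255 6.7 -39.9 0 0 0 23.2")

```text
time_s: 42.95
eef_pos: [0.5113, 0.2865, 0.106]
orientation: [3.077, -0.625, -0.004]
contact_force: [0.2, -0.9, -2.5]
gripper_width: 0.0392
```

>>> drive_tool(commands="255 0 0 0 0 0 0;255 0 0 2 0 0 0;255 0 0 5 0 0 0;255 0 0 6.8 0 0 0;255 0 0 7.3 0 0 0;255 0 0 7.3 0 0 0;255 0 0 7.3 0 0 0")

```text
time_s: 43.65
eef_pos: [0.5139, 0.2845, 0.0359]
orientation: [-3.076, 0.633, -0.003]
contact_force: [0.8, -0.2, -2.2]
gripper_width: 0.0392
```

```bash
python3 - <<'E'
from plan import *
plan((512.8,285,22,66.8))
E
```

```text
t 43.65 tcp [513.9 284.5  35.9] jaw -113.2 zax [ 0.002  0.    -1.   ] w 39.2 F [ 0.8 -0.2 -2.2] j7 -2.34
[-0.13 -0.    1.39] [-0.1 -0.1 -0. ]
```

Contact is expected at a tip height of about 21.9 mm.

>>> drive_tool(commands="255 0 0 0.6 0 0 0;255 0 0 1 0 0 0;255 0 0 1.2 0 0 0;255 0 0 1.3 0 0 0;255 0 0 1.35 0 0 0;255 0 0 1.4 0 0 0;255 0 0 1.4 0 0 0;255 0 0 1.4 0 0 0")

```text
time_s: 44.45
eef_pos: [0.5127, 0.2852, 0.0219]
orientation: [-3.077, 0.631, 0.0]
contact_force: [-3.2, -1.2, 4.9]
gripper_width: 0.0393
```

```bash
python3 - <<'E'
from plan import *
plan((512.8,285,22,66.8))
E
```

```text
t 44.45 tcp [512.7 285.2  21.9] jaw -113.2 zax [-0.  0. -1.] w 39.3 F [-3.2 -1.2  4.9] j7 -2.34
[ 0.02  0.02 -0.01] [-0.  0.  0.]
```

>>> drive_tool(commands="0 0 0 0 0 0 0;0 0 0 0 0 0 0;0 0 0 0 0 0 0;0 0 0 0 0 0 0;0 0 0 0 0 0 0;0 0 0 0 0 0 0;0 0 0 0 0 0 0;0 0 0 -1 0 0 0;0 0 0 -4 0 0 0;0 0 0 -8 0 0 0;0 0 0 -11 0 0 0;0 0 0 -11 0 0 0")

```text
time_s: 45.65
eef_pos: [0.5161, 0.2866, 0.1364]
orientation: [-3.07, 0.629, -0.013]
contact_force: [-0.3, 1.3, -0.1]
gripper_width: 0.0933
```

>>> drive_tool(commands="0 5.7 20 -3 0 0 -15;0 5.7 20 -3 0 0 -23;0 5.7 20 -3 0 0 -23;0 5.7 20 -3 0 0 -23;0 7.5 27 -3 0 0 -23;0 7.5 27 -3 0 0 -23;0 7.5 27 -3 0 0 -23;0 7.5 27 -3 0 0 -23")

```text
time_s: 46.45
eef_pos: [0.4753, 0.0072, 0.1608]
orientation: [-3.141, 0.007, 0.001]
contact_force: [-0.3, 0.6, -0.2]
gripper_width: 0.0929
```

```bash
python3 - <<'E'
from plan import *
from look import *
plan()
look('14',['tin','jar'],cams=('top','side'))
a=cv2.imread('pics/top14.png');b=cv2.imread('pics/side14.png')
r=lambda i,y,x,n,m:cv2.resize(i[y:y+n,x:x+n],(m,m),interpolation=2)
cv2.imwrite('pics/c14.png',np.vstack([np.hstack([r(a,170,90,90,300),r(b,82,195,70,300)]),np.hstack([r(a,165,325,90,300),r(b,284,190,100,300)])]))
E
```

```text
t 46.45 tcp [475.3   7.2 160.8] jaw -90.3 zax [-0.     0.001 -1.   ] w 92.9 F [-0.3  0.6 -0.2] j7 -1.58
top tin 0.94 [133. 129. 156. 151.] [702.6 242.9] [50.8 49.4] -3.5
side tin 0.6 [299. 108. 315. 127.] [704.2 227.8] [83.2 43.1] 73.9
side jar 0.7 [252. 180. 268. 208.] [546.7 -27.9] [69.9 35.3] 82.3
```

View pics/c14.png

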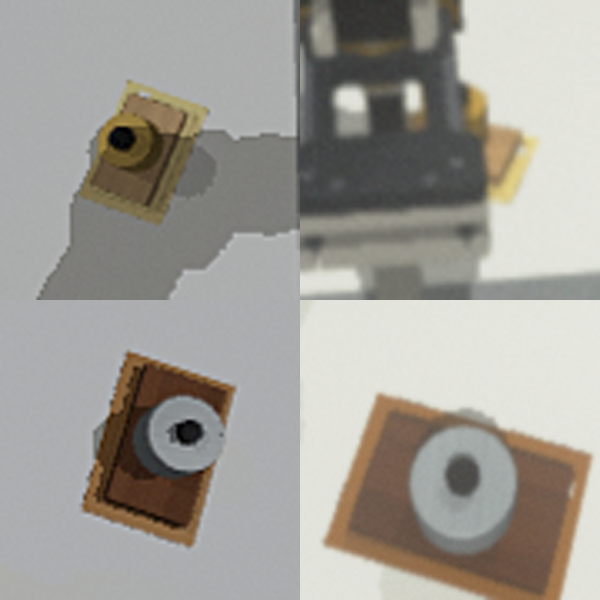

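```bash
python3 - <<'E'
from plan import *
print(px2w('top',(381.4,204.6),.059)[0],px2w('top',(126.6,211.4),.053)[0],px2w('side',(190+162/3,284+174/3),.059)[0])
E
```

```text
[ 0.49082862 -0.31881269  0.059     ] [0.5124817  0.28225102 0.053     ] [ 0.4902283  -0.32292885  0.059     ]
```

```bash
python3 -c "
from bench import env
print(env.close_job())"
```

```text
the job is handed in; nothing more can be done
None
```

I finished and handed in the job at about 47 s of the 115 s allowed. Both leaves are pressed in the order asked, and the gripper is open and touching nothing.

- **Large leaf (first):** The dark board lies along the leaf, with its centre about 1–3.5 mm from the leaf's centre (the top camera says under 1 mm, the side camera about 3.5 mm). The steel weight stands upright in the middle. Its knob is within about 2 mm of the leaf's centre by the top camera and about 5 mm by the side camera.
- **Small leaf (second):** The light board first landed about 6 mm off centre, so I re-gripped and shifted it twice before setting the brass weight on it. It ended about 1–2 mm from centre, and the brass knob is also within about 2 mm, both by the top camera only.
- **Forces:** The highest contact reading I saw was about 10 N, when I first set the light board down.
- **Bystanders:** The tin is where it started, within measuring error, in both cameras. The jar was only found in the side camera at the end, also unmoved. I did not touch the purple look-alikes.

The two cameras disagree by about 3–4 mm on absolute position, so I judged centring within one camera at a time. In the last side picture the arm partly hid the small leaf, so its final check rests on the top view.

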